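# Loosen the knurled ring of a pendant setting clamp

### The arm

A 6-joint arm with a two-finger parallel gripper is mounted at the origin on the work surface. World frame = base frame: x ahead of the robot, y to its left, z up, the work surface at z = 0. Lengths are in m, angles in rad, forces in N, time in s.
With the tool pointing down it reaches from about 0.375 to 0.9 m from the base axis. Payload 3.1 kg.
Tool frame: the origin (TCP) lies between the finger pads; the fingertips stand manip.nose_length ahead of it and the grasp point (between the pads) lies 5 mm behind it (manip.nose_length is the distance from the TCP to the fingertips, in m); z points along the fingers, y is the line along which they close (so a half turn about z gives the same grasp; the last joint's range is limited). The gripper opens to 85 mm and grips with 20 to 120 N. Pads are 22 mm wide; open, the fingers measure 114 mm over their backs; the gripper's body (76 mm by 85 mm) begins 54 mm behind the grasp point. The pads swing forward as they close: fully open they stand 13 mm farther back than shut.
Start: joints at [-1.393, 0.527, 1.433, -0, 1.181, -0.178], TCP at [0.218, -0.586, 0.245] pointing down, gripper open.
Joint ranges: [-3.08, 3.08], [-0.75, 2.2], [0.22, 2.44], [-1.43, 4.57], [0, 2.65], [-2.85, 2.85]. Speed limits (rad/s): [2.79, 2.79, 3.14, 3.14, 3.14, 3.14].

### API

Orientations are given as a unit quaternion [x, y, z, w].
In Python, from station import monitor, eyes, job, manip gives the robot as it stands.
- The arm moves only by the shell command python3 -m pendant 'ROWS' [FORCE]. ROWS is JSON, a list that holds one entry, the list of rows, each a list of 7 numbers: the shift along the tool's x, y, z as a fraction of full scale, then the turn, a rotation vector about the tool's x, y, z as a fraction of full scale, then the opening, from 0 (shut) to 1 (fully open). A call has 1 to 20 rows; each row shifts and turns the commanded pose from where the row before left it, along the tool's axes as they then stand; what a row does not reach is not made up. Full scale, the value 1, is 800 mm for a shift and 0.12 rad for a turn. A row lasts 1/10 s, in which the tool goes at most 50 mm and 8.59 degrees, less where a joint would pass 70% of its speed; a pose out of reach is approached as far as the arm can. A call with a number of a shift or a turn outside -1 to 1 is refused whole. A call with a gripper value outside its range is refused whole. The fingers move at their own pace and stop on an object; FORCE is the grip in N (left out, the last holds). Time passes only in rows, so rows that do not move let the fingers close. It gives the time, the measured TCP pose, the force, the opening and the grip force at its end, in the units of the state.
- monitor.sense(): the state, without advancing time (a new reading comes with each control period).
- eyes.snapshot(name): name is "side" or "top" or "wrist"; returns a dict with "pixels" (420x560x3 uint8, red, green, blue), "depth" (420x560 float32, m along the optical axis (not along the pixel's ray), 0 where there is no reading), "intrinsics" (3x3 intrinsics, pixels), "eye" and "attitude" of the camera in the world. Camera axes: x right, y down, z forward; pixel columns grow to the right and rows downward; lengths in m; the calibration is good to about 2 mm. A picture is of the moment at which its call begins.
- job.sign_off(): hands the job in; it is judged then, once.
The state is a dict: "t": time; "q": joint angles; "qd": joint speeds; "tau": joint torques, N m; "tcp_pos": TCP position; "tool_rot": TCP orientation; "force": force on the tool from outside, world axes, zero at the start; "ft_torque": the same for the moment, N m; "finger_gap": opening from 0.0 (shut) to 1.0 (fully open); "gripper_force": force on a finger pad.
Only numpy, scipy, OpenCV 4.12 (cv2) and the standard library are available. Lean on these libraries where they do the work, as an engineer would, in place of code of your own. Each camera call takes 0.05 s, during which the arm holds its last target. There are 200 camera calls.

### The job

The pendant glued under the clear window of the round clamp has set: loosen the knurled retaining ring around the window by rolling your fingertips along its rim, counterclockwise seen from above. Turn it until the white pip on the ring first comes to the pointer on the base, then count two full turns more and stop with the pip at the pointer again. Do not touch the window in the middle, grasp nothing, leave the glue bottle, the findings box and the tape roll where they stand, and finish with the hand clear.

Things in the scene. Friction and masses are not known exactly. Their poses are not given: they have to be found in the camera images.
- clamp: aluminium setting clamp, bolted to the bench: a round base plate, 156 mm across and 16 mm thick, lying on the bench. Origin on its vertical axis at bench height; z up; its x axis points away from the pointer (the pointer lies in the direction -x of the clamp from its axis). Between base plate (top at 16 mm) and ring (from 32 mm up) there is a thinner neck, 76 mm across
- clamp_pointer (a point): tip of the fixed brass pointer on the clamp's base plate, 55 mm from the axis, 20 mm above the bench; the pointer runs outward from there, and nothing of it stands higher than 20 mm. Right at its tip it is partly under the overhang of the ring's ridges
- ring (a joint): angle of the dark steel knurled ring about the vertical axis, rad, growing counterclockwise from above (loosening). 0: pip at the pointer for the first time; 6.283: one full turn further; 12.566: two, where it should end. Starts between -1.4 and -0.4; a stop at -1.6 blocks tightening. It needs 0.08 N m to turn (1.6 N along the rim), stays where left, and does not rise noticeably
- ring_center (a point): point on the ring's axis at the height of its top face, 60 mm above the bench. The ring is 28 mm high (32 to 60 mm above the bench). Outside it carries 36 upright round ridges, 2.5 mm proud of a 96 mm body, 101 mm over the ridges; its central opening is 60 mm across
- ring_pip (a point): white enamel round pip, 13 mm across, flat in the top face of the dark ring, 39 mm from the axis; turns with the ring
- window: clear round pressing window that fills the ring's opening, 58 mm across, over a silver pendant; origin at the centre of its underside, 48 mm above the bench; its flat top is 57 mm above the bench, 3 mm below the top face of the ring. It does not turn. Not to be touched
- glue: white glue bottle, 34 mm across, 85 mm tall, standing loose 160 to 190 mm from the clamp's axis; origin at the centre of its underside
- findings_box: closed flat plastic box of jewellery parts, 62 x 62 x 28 mm, loose, 165 to 200 mm from the clamp's axis; origin at the centre of its underside
- tape: roll of paper tape lying flat, 70 mm across, 35 mm high, hole 40 mm, loose, 160 to 190 mm from the clamp's axis; origin at the centre of its underside

How it is judged:
On the way, in this order (a step that is already met when the one before it is completed fails the run):
1. the pip comes to the pointer for the first time (value of joint ring above -0.1 rad), for 0.1 s.
2. one full turn further (value of joint ring above 6.18 rad), for 0.1 s.
3. two full turns further, pip at the pointer (value of joint ring between 12.266 and 12.866 rad), for 0.2 s.
At the end, for the whole second after the job is handed in: the ring rests two full turns past the first meeting of pip and pointer, the pip within 0.3 rad (17 degrees) of the pointer; glue bottle, findings box and tape roll are within 20 mm of where they stood (all of step 3 and velocity of joint ring between -0.05 and 0.05 rad/s and distance of each of glue, findings_box, tape from where it was at the start of the episode below 0.02 m); the robot touches nothing.
It fails at once if the clear window is touched (contact force between any of the fingers, the arm and window above 0.5 N).
It fails at once if the glue bottle is pushed away, tipped or lifted (distance of glue from where it was at the start of the episode above 0.02 m).
It fails at once if the findings box is pushed away, tipped or lifted (distance of findings_box from where it was at the start of the episode above 0.02 m).
It fails at once if the tape roll is pushed away, tipped or lifted (distance of tape from where it was at the start of the episode above 0.02 m).
It also fails if it takes over 51 s, if anything falls off the work surface, if the arm or the gripper's body presses on something with over 40 N, if the wrist force passes 120 N, or if a joint passes its speed limit or range.

## Working session

There is one attempt and no reset: what is moved stays moved. The work goes in short steps, Python scripts to look and compute and a shell command to move; the robot and the scene stay as the last step left them, time stands still between calls to the robot, and variables do not carry over. Pictures are saved under pics/ and viewed, at most 10 in all, crops included, and the job is handed in when it is done.

```bash
ls; mkdir -p pics; python3 - <<'E'
from station import monitor, eyes, job, manip
import cv2, numpy as np
s=monitor.sense(); print(s, manip.nose_length)
ims=[]
for n in ("top","side"):
    d=eyes.snapshot(n); np.savez(f"pics/{n}0.npz",**d)
    cv2.imwrite(f"pics/{n}0.png",d["pixels"][:,:,::-1]); print(n,d["intrinsics"],d["eye"],d["attitude"])
E
```

```text
pics
{'t': 0.0, 'q': array([-1.39250674e+00,  5.28457300e-01,  1.43390757e+00, -2.44299904e-05,
        1.18141668e+00, -1.78505544e-01]), 'qd': array([ 0.00133476,  0.0011511 ,  0.00095175,  0.00061057,  0.00010197,
       -0.00096784]), 'tau': array([ 2.73614978e-04, -4.42347765e+01, -1.78023773e+01, -3.12276616e-04,
        8.46066599e-03, -2.46187071e-07]), 'tcp_pos': array([ 0.21818875, -0.58493679,  0.24433737]), 'tool_rot': array([ 9.84127898e-01,  1.77457270e-01, -1.11773806e-05, -1.09445111e-03]), 'force': array([ 0.13155267,  0.0262566 , -0.39585411]), 'ft_torque': array([ 0.03980519,  0.03773285, -0.01632379]), 'gripper_force': 0.0, 'finger_gap': 1.001927620047448} 0.014
top [[429.42273488   0.         279.56290091]
 [  0.         429.42273488 213.44765247]
 [  0.           0.           1.        ]] [0.4132156  0.07322218 0.78904099] [-0.69811089  0.70620325 -0.08271186  0.0841243 ]
side [[397.52789292   0.         277.38370159]
 [  0.         397.52789292 211.26600232]
 [  0.           0.           1.        ]] [0.35771743 0.65034104 0.4111843 ] [-0.12737199  0.84646562 -0.50927208  0.08896227]
```

View pics/top0.png

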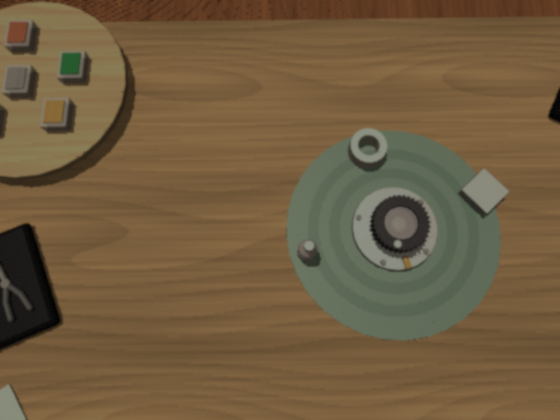

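The top view shows the clamp at about (398,226), the dark ring at (401,223) and the white pip at (397,244). The brass pointer is at (407,263), the glue bottle at (308,250), the tape at (369,146) and the box at (485,191).

```bash
cat > h.py <<'E'
import numpy as np, cv2
from scipy.spatial.transform import Rotation as R
def pt(d,u,v,z):
    K=d["intrinsics"]; r=R.from_quat(d["attitude"]).apply([(u-K[0,2])/K[0,0],(v-K[1,2])/K[1,1],1.])
    return d["eye"]+r*(z-d["eye"][2])/r[2]
def px(d,P):
    K=d["intrinsics"]; c=R.from_quat(d["attitude"]).inv().apply(np.asarray(P)-d["eye"]); return (K@(c/c[2]))[:2]
def cloud(d):
    K=d["intrinsics"]; v,u=np.mgrid[:420,:560]; z=d["depth"]
    return (np.stack([(u-K[0,2])/K[0,0]*z,(v-K[1,2])/K[1,1]*z,z],-1)@R.from_quat(d["attitude"]).as_matrix().T)+d["eye"]
def centroids(m,mn=5):
    n,l,s,c=cv2.connectedComponentsWithStats(m.astype(np.uint8)); return [(c[i].round(1),int(s[i,4]),l==i) for i in range(1,n) if s[i,4]>=mn]
E
python3 - <<'E'
from h import *
d=dict(np.load("pics/top0.npz")); C=cloud(d); im=d["pixels"]; hsv=cv2.cvtColor(im,cv2.COLOR_RGB2HSV)
print("bench z",np.median(C[300:330,380:420,2]))
roi=np.zeros((420,560),bool); roi[120:320,285:520]=1
for c,a,m in centroids((C[...,2]>.015)&roi&(d["depth"]>0),20):
    P=C[m]; print(c,a,"zmax",np.percentile(P[:,2],98).round(4)); 
    h=np.percentile(P[:,2],95); mm=m&(C[...,2]>h-.012)
    (u,v),r=cv2.minEnclosingCircle(np.argwhere(mm)[:,::-1].astype(np.float32)); print("   circ",u,v,r,pt(d,u,v,h).round(4))
# ring
m=(C[...,2]>.05)&roi; m[:, :340]=0; m[:,450:]=0
(u,v),r=cv2.minEnclosingCircle(np.argwhere(m)[:,::-1].astype(np.float32)); print("ring",u,v,r,pt(d,u,v,.06))
gray=im.max(-1)
w=np.zeros_like(roi); w[185:272,350:442]=1
for c,a,mm in centroids((hsv[...,1]>110)&(hsv[...,2]>120)&(hsv[...,0]<30)&w): print("brass",c,a,pt(d,*c,.02))
cr=cv2.resize(im[175:280,340:450],None,fx=7,fy=5.7*1,interpolation=cv2.INTER_CUBIC) if 0 else cv2.resize(im[180:278,345:450],None,fx=6,fy=6,interpolation=cv2.INTER_CUBIC)
cv2.imwrite("pics/crop0.png",cr[:,:,::-1])
E
```

```text
bench z 0.0017677492521057658
[367.6 146.6] 899 zmax 0.0374
   circ 367.7837829589844 146.0 18.890058517456055 [ 0.7224 -0.0928  0.0368]
[484.1 191. ] 1158 zmax 0.0303
   circ 484.4893493652344 191.0 23.510725021362305 [ 0.6342 -0.3036  0.0298]
[395.1 227.9] 4812 zmax 0.0619
   circ 400.58856201171875 223.14944458007812 29.662525177001953 [ 0.5689 -0.1358  0.0612]
[306.8 250. ] 344 zmax 0.0863
   circ 308.441162109375 245.7941131591797 5.4343647956848145 [0.5271 0.0265 0.0859]
ring 395.8868408203125 221.41354370117188 104.97264862060547 [ 0.57227976 -0.12818085  0.06      ]
brass [406.8 262.7] 43 [ 0.50512173 -0.15311251  0.02      ]
```

View pics/crop0.png

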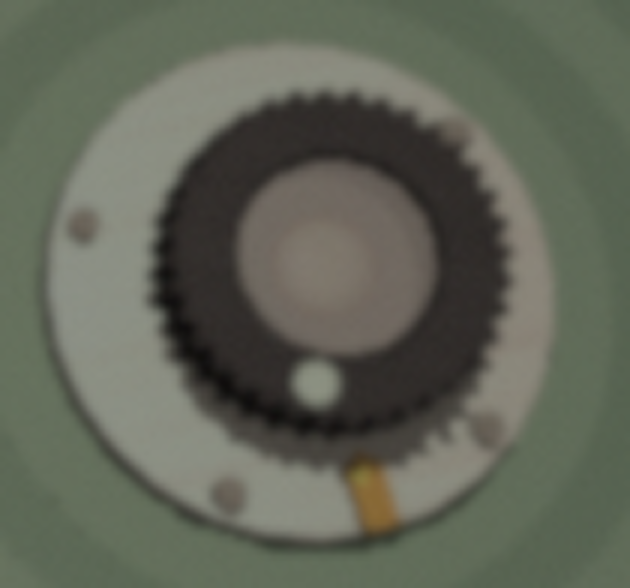

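View pics/side0.png

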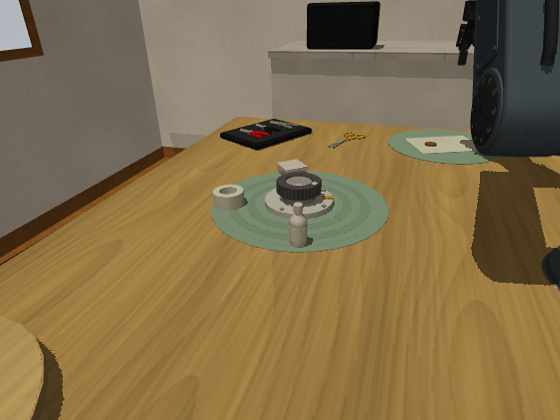

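The crop has the ring's top centre near (400.4,223.5), the pip at (397.7,244) and the brass pointer at (406.8,262.7). The side view shows all the loose parts standing well clear of the ring. I'll align the tool with the world axes and move to the robot side of the clamp with the fingers shut.

```bash
python3 -m pendant '[[[0,0,0,0,0,0.99,0],[0,0,0,0,0,0.99,0],[0,0,0,0,0,0.99,0],[0.0234,-0.04,0,0,0,0,0],[0.0234,-0.04,0,0,0,0,0],[0.0234,-0.04,0,0,0,0,0],[0.0234,-0.04,0,0,0,0,0],[0.0234,-0.04,0,0,0,0,0],[0.0234,-0.04,0,0,0,0,0],[0.0234,-0.04,0,0,0,0,0],[0.0234,-0.04,0,0,0,0,0],[0.0234,-0.04,0,0,0,0,0],[0.0234,-0.04,0,0,0,0,0],[0.0234,-0.04,0,0,0,0,0],[0.0234,-0.04,0,0,0,0,0],[0.0234,-0.04,0,0,0,0,0],[0.0234,-0.04,0,0,0,0,0],[0,0,0,0,0,0,0]]]' 20
python3 - <<'E'
from h import *
from station import monitor, eyes
s=monitor.sense(); print(s["tcp_pos"],s["tool_rot"],s["q"],s["force"],s["finger_gap"])
d=eyes.snapshot("wrist"); np.savez("pics/w1.npz",**d); print(d["eye"])
cv2.imwrite("pics/w1.png",d["pixels"][:,:,::-1])
d0=dict(np.load("pics/top0.npz"))
c=pt(d0,400.4,223.5,.06); p=pt(d0,397.7,244,.06); b=pt(d0,406.8,262.7,.02); pl=pt(d0,394.7,229,.016)
ang=lambda v:np.degrees(np.arctan2(v[1],v[0]))
print(c,pl,p-c,ang(p-c),ang(b-c),ang(b-pl))
E
```

```text
t: 1.9
tcp_pos: [0.4813, -0.1339, 0.245]
tool_rot: [1.0, 0.003, 0.0, -0.001]
force: [-0.3, -0.6, -1.0]
finger_gap: 0.0
gripper_force: 0.0
[ 0.48132027 -0.13387678  0.2450379 ] [ 9.99995916e-01  2.74412554e-03  2.27958374e-06 -7.98845106e-04] [-4.96154309e-01  3.60176519e-01  1.74158194e+00  1.62874785e-03
  1.04059520e+00  1.06832955e+00] [-0.26507991 -0.58558723 -0.99896452] 0.0001583076968760803
[ 0.55936773 -0.13365057  0.37414397]
[ 0.56848316 -0.13572661  0.06      ] [ 0.56766873 -0.1370997   0.016     ] [-0.03588241  0.0073956   0.        ] 168.35404607584098 -164.6561205737475 -165.63999966270836
```

View pics/w1.png

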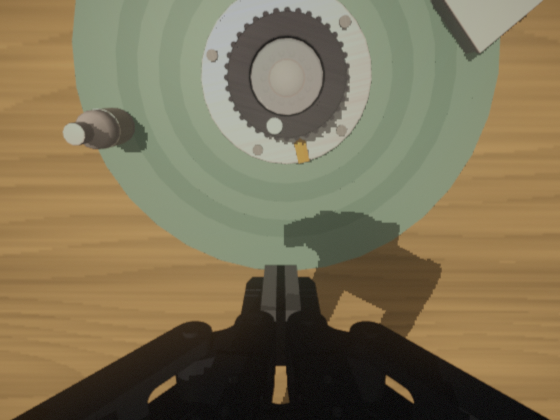

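The wrist view shows the shut fingertips at about (282,265), roughly 38 px wide. The ring is near (288,75), the pip at (274,126), the pointer at (302,151), the glue at lower left and the box at top right.

```bash
python3 - <<'E'
from h import *
d=dict(np.load("pics/w1.npz")); im=d["pixels"]; C=cloud(d)
print(d["intrinsics"][0])
m=(C[...,2]>.053)&(C[...,2]<.07); m[200:]=0; m[:,:200]=0; m[:,380:]=0
P=C[m][:,:2]; print(len(P),np.median(C[m][:,2]))
(x,y),r=cv2.minEnclosingCircle(P.astype(np.float32)); print("ring3d",x,y,r)
g=im.max(-1); k=(g<75); k[200:]=0;k[:,:210]=0;k[:,370:]=0
(u,v),r=cv2.minEnclosingCircle(np.argwhere(k&m)[:,::-1].astype(np.float32)); print(u,v,r,pt(d,u,v,.06))
for c,a,mm in centroids((g>120)&m,30): print(c,a,pt(d,*c,.06))
t=d["depth"]; 
f=(t>0)&(t<.16); f[300:]=0
for row in (266,270,275,285,295):
    cols=np.argwhere(f[row])[:,0]
    if len(cols): print(row,cols.min(),cols.max(),C[row,cols.min()].round(4),C[row,cols.max()].round(4))
E
```

```text
[370.63175138   0.         280.29659274]
12428 0.059792462408350566
ring3d 0.571195662021637 -0.13838064670562744 0.05070783197879791
281.263427734375 64.90859985351562 51.866065979003906 [ 0.58067956 -0.13399217  0.06      ]
[286.4  76.2] 4197 [ 0.57232127 -0.1381319   0.06      ]
[274.  125.3] 224 [ 0.53406742 -0.12824773  0.06      ]
266 265 296 [ 0.4921 -0.1276  0.2366] [ 0.4916 -0.1403  0.2354]
270 265 296 [ 0.4919 -0.1277  0.2398] [ 0.4923 -0.1401  0.2405]
275 264 297 [ 0.4918 -0.1275  0.2439] [ 0.492  -0.1404  0.2443]
285 246 315 [ 0.4878 -0.1205  0.2447] [ 0.4884 -0.1474  0.2454]
295 244 317 [ 0.488  -0.1204  0.2525] [ 0.4883 -0.1475  0.2528]
```

```bash
python3 -m pendant '[[[0,0,0.045,0,0,0,0],[0,0,0.045,0,0,0,0],[0,0,0.045,0,0,0,0],[0,0,0.045,0,0,0,0],[0,0,0.045,0,0,0,0],[0.01,0,0,0,0,0,0],[0.01,0,0,0,0,0,0],[0.01,0,0,0,0,0,0],[0,0,0,0,0,0,0]]]'
python3 -m pendant '[[[0.00125,0,0,0,0,0,0],[0.00125,0,0,0,0,0,0],[0.00125,0,0,0,0,0,0],[0,0,0,0,0,0,0]]]'
python3 -m pendant '[[[0.00125,0,0,0,0,0,0],[0.00125,0,0,0,0,0,0],[0,0,0,0,0,0,0]]]'
```

```text
t: 2.85
tcp_pos: [0.5075, -0.1388, 0.0675]
tool_rot: [1.0, 0.0, 0.003, 0.002]
force: [0.2, -0.7, 0.1]
finger_gap: 0.0
gripper_force: 0.0
t: 3.25
tcp_pos: [0.5073, -0.1375, 0.0656]
tool_rot: [1.0, 0.0, 0.0, 0.0]
force: [0.2, 0.3, 0.7]
finger_gap: -0.001
gripper_force: 0.0
t: 3.55
tcp_pos: [0.5094, -0.1375, 0.0652]
tool_rot: [1.0, 0.0, 0.0, 0.0]
force: [-0.4, -0.7, 1.4]
finger_gap: -0.006
gripper_force: 0.0
```

```bash
python3 -m pendant '[[[0.00125,0,0,0,0,0,0],[0.00125,0,0,0,0,0,0],[0,0,0,0,0,0,0]]]'
python3 -m pendant '[[[0.00125,0,0,0,0,0,0],[0,0,0,0,0,0,0]]]'; python3 -c "
from station import monitor;s=monitor.sense();print(s['tcp_pos'],s['force'],s['tool_rot'])"
```

```text
t: 3.85
tcp_pos: [0.5106, -0.1374, 0.0652]
tool_rot: [1.0, 0.0, -0.001, -0.0]
force: [-1.8, -1.0, 0.4]
finger_gap: -0.002
gripper_force: 0.9
t: 4.05
tcp_pos: [0.5108, -0.1372, 0.0651]
tool_rot: [1.0, 0.0, -0.002, -0.0]
force: [-4.2, -2.0, 2.5]
finger_gap: 0.002
gripper_force: 2.4
[ 0.51083086 -0.13720922  0.06512217] [-4.18906487 -2.00148992  2.54760097] [ 9.99998599e-01  4.01344701e-04 -1.56404121e-03 -4.41727607e-04]
```

```bash
cat > gen.py <<'E'
import numpy as np, sys
a,b,Re,N=11,6.4,float(sys.argv[1]),48
# closed offset path around ring axis (mm), counterclockwise from -x side
V=[(-a-Re,0)]
for k in range(4):
    for p in np.radians(np.linspace(180+90*k,270+90*k,91)):
        sx,sy=[(-1,-1),(1,-1),(1,1),(-1,1)][k]
        V.append((sx*a+Re*np.cos(p),sy*b+Re*np.sin(p)))
V.append(V[0]); V=np.array(V); s=np.r_[0,np.cumsum(np.hypot(*np.diff(V,axis=0).T))]
Q=np.c_[[np.interp(np.linspace(0,s[-1],N+1),s,V[:,i]) for i in (0,1)]].T
T=np.round(Q*[1,-1]/800,4); D=np.diff(T,axis=0)
if __name__=="__main__":
    print(s[-1])
    for i in range(0,N,16): print(i,Q[i].round(1),",".join("[%g,%g,0,0,0,0,0]"%tuple(r.round(4)) for r in D[i:i+16]))
E
python3 gen.py 47.5
```

```text
368.04751404438935
0 [-58.5   0. ] [0,0.0096,0,0,0,0,0],[0.001,0.0095,0,0,0,0,0],[0.0026,0.0092,0,0,0,0,0],[0.004,0.0087,0,0,0,0,0],[0.0053,0.008,0,0,0,0,0],[0.0065,0.007,0,0,0,0,0],[0.0076,0.0058,0,0,0,0,0],[0.0085,0.0046,0,0,0,0,0],[0.009,0.0031,0,0,0,0,0],[0.0094,0.0016,0,0,0,0,0],[0.0096,0.0003,0,0,0,0,0],[0.0096,0,0,0,0,0,0],[0.0096,0,0,0,0,0,0],[0.0096,-0.0003,0,0,0,0,0],[0.0094,-0.0016,0,0,0,0,0],[0.009,-0.0031,0,0,0,0,0]
16 [ 30.1 -49.9] [0.0085,-0.0046,0,0,0,0,0],[0.0076,-0.0058,0,0,0,0,0],[0.0065,-0.007,0,0,0,0,0],[0.0053,-0.008,0,0,0,0,0],[0.004,-0.0087,0,0,0,0,0],[0.0026,-0.0092,0,0,0,0,0],[0.001,-0.0095,0,0,0,0,0],[0,-0.0096,0,0,0,0,0],[0,-0.0096,0,0,0,0,0],[-0.001,-0.0095,0,0,0,0,0],[-0.0026,-0.0092,0,0,0,0,0],[-0.004,-0.0087,0,0,0,0,0],[-0.0053,-0.008,0,0,0,0,0],[-0.0065,-0.007,0,0,0,0,0],[-0.0076,-0.0058,0,0,0,0,0],[-0.0085,-0.0046,0,0,0,0,0]
32 [30.1 49.9] [-0.009,-0.0031,0,0,0,0,0],[-0.0094,-0.0016,0,0,0,0,0],[-0.0096,-0.0003,0,0,0,0,0],[-0.0096,0,0,0,0,0,0],[-0.0096,0,0,0,0,0,0],[-0.0096,0.0003,0,0,0,0,0],[-0.0094,0.0016,0,0,0,0,0],[-0.009,0.0031,0,0,0,0,0],[-0.0085,0.0046,0,0,0,0,0],[-0.0076,0.0058,0,0,0,0,0],[-0.0065,0.007,0,0,0,0,0],[-0.0053,0.008,0,0,0,0,0],[-0.004,0.0087,0,0,0,0,0],[-0.0026,0.0092,0,0,0,0,0],[-0.001,0.0095,0,0,0,0,0],[0,0.0096,0,0,0,0,0]
```

```bash
python3 -m pendant '[[[0.0014,0,0,0,0,0,0],[0,0.0096,0,0,0,0,0],[0.001,0.0095,0,0,0,0,0],[0.0026,0.0092,0,0,0,0,0],[0.004,0.0087,0,0,0,0,0],[0.0053,0.008,0,0,0,0,0],[0.0065,0.007,0,0,0,0,0]]]'
python3 - <<'E'
from h import *
from station import monitor, eyes
d=eyes.snapshot("wrist"); d2=eyes.snapshot("top")
cv2.imwrite("pics/w2.png",np.hstack([cv2.resize(d["pixels"],(400,300)),cv2.resize(d2["pixels"][165:285,320:480],(400,300))])[:,:,::-1])
E
```

```text
t: 4.75
tcp_pos: [0.5284, -0.1802, 0.0651]
tool_rot: [1.0, 0.001, -0.001, 0.0]
force: [-7.3, -2.4, -0.8]
finger_gap: 0.002
gripper_force: 3.2
```

View pics/w2.png

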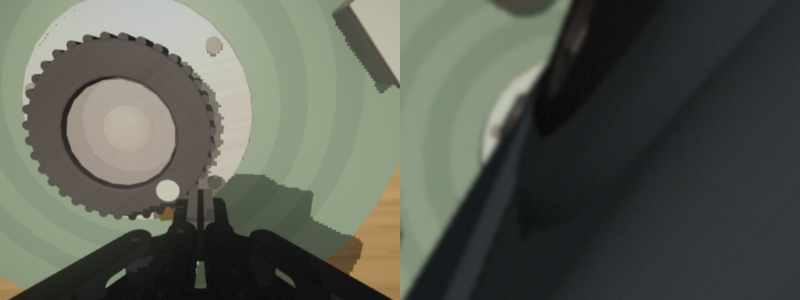

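The wrist half (left) shows the pip at (168,190), past the pointer at about (165,213) and next to the finger, so the ring is turning. The top view (right) is blocked by the arm. I'll keep going around.

```bash
cat > pip.py <<'E'
from h import *
from station import monitor, eyes
d=eyes.snapshot("wrist"); g=d["pixels"].astype(int); c=np.array([.572,-.138])
C=cloud(d); r=np.hypot(C[...,0]-c[0],C[...,1]-c[1])
ok=(C[...,2]>.052)&(C[...,2]<.068)&(r>.029)&(r<.049)
m=ok&(g.min(-1)>np.percentile(g[ok].min(-1),50)+60)
for q,a,mm in centroids(m,25):
    p=pt(d,*q,.06)[:2]-c; print("pip",q,a,"r",np.hypot(*p).round(4),"ring rad mod 2pi",round((np.arctan2(p[1],p[0])-np.radians(195))%(2*np.pi),3))
s=monitor.sense(); print(s["t"],(s["tcp_pos"][:2]-c).round(4),s["force"].round(1))
E
python3 pip.py
python3 -m pendant '[[[0.0076,0.0058,0,0,0,0,0],[0.0085,0.0046,0,0,0,0,0],[0.009,0.0031,0,0,0,0,0],[0.0094,0.0016,0,0,0,0,0],[0.0096,0.0003,0,0,0,0,0],[0.0096,0,0,0,0,0,0]]]'; python3 pip.py
python3 -m pendant '[[[0.0096,0,0,0,0,0,0],[0.0096,-0.0003,0,0,0,0,0],[0.0094,-0.0016,0,0,0,0,0],[0.009,-0.0031,0,0,0,0,0]]]'; python3 pip.py
```

```text
pip [234.9 266.9] 761 r 0.0395 ring rad mod 2pi 0.443
4.9 [-0.0421 -0.0434] [-5.1 -4.  -1.4]
t: 5.5
tcp_pos: [0.5754, -0.1958, 0.0669]
tool_rot: [1.0, 0.0, 0.004, 0.003]
force: [-2.2, 0.1, 12.0]
finger_gap: 0.001
gripper_force: 6.7
pip [231.2 280.8] 229 r 0.0387 ring rad mod 2pi 1.527
5.55 [ 0.0051 -0.057 ] [-0.4 -0.7  6.6]
t: 5.95
tcp_pos: [0.6047, -0.1892, 0.0664]
tool_rot: [1.0, -0.0, 0.003, 0.001]
force: [-1.4, -2.1, 2.8]
finger_gap: 0.006
gripper_force: 1.4
6.0 [ 0.0336 -0.0504] [ 0.3 -1.1  2.4]
```

```bash
python3 -m pendant '[[[0.0085,-0.0046,-0.003,0,0,0,0],[0.0076,-0.0058,0,0,0,0,0],[0.0065,-0.007,0,0,0,0,0],[0.0053,-0.008,0,0,0,0,0]]]'; python3 pip.py
python3 -m pendant '[[[0.004,-0.0087,0,0,0,0,0],[0.0026,-0.0092,0,0,0,0,0],[0.001,-0.0095,0,0,0,0,0]]]'; python3 pip.py
python3 - <<'E'
from h import *
from station import eyes
d=eyes.snapshot("wrist"); d2=eyes.snapshot("top"); d3=eyes.snapshot("side")
cv2.imwrite("pics/w3.png",np.hstack([cv2.resize(d["pixels"],(266,300)),cv2.resize(d2["pixels"][165:285,320:480],(266,300)),cv2.resize(d3["pixels"][150:240,230:370],(266,300))])[:,:,::-1])
E
```

```text
t: 6.4
tcp_pos: [0.6253, -0.1669, 0.0677]
tool_rot: [1.0, 0.0, 0.001, 0.0]
force: [0.8, -3.1, 0.0]
finger_gap: 0.0
gripper_force: 1.5
6.45 [ 0.0538 -0.0274] [ 2.2 -1.   0.6]
t: 6.75
tcp_pos: [0.6322, -0.1449, 0.0681]
tool_rot: [1.0, 0.0, 0.002, 0.001]
force: [4.4, -3.2, -1.5]
finger_gap: 0.002
gripper_force: 2.3
6.8 [ 0.0603 -0.0053] [ 4.5 -1.7 -1.4]
```

View pics/w3.png

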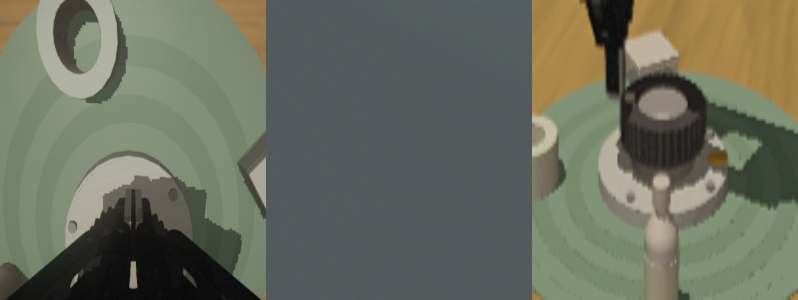

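The left panel (wrist, at the far side) shows only the tape and base plate, and the top view is blocked by the arm. The side crop shows the finger at the ring's far rim, with a shaded pip beside it at about (628,98). So the pip is travelling with the finger, and I'll continue.

```bash
python3 -m pendant '[[[0,-0.0096,0,0,0,0,0],[0,-0.0096,0,0,0,0,0],[-0.001,-0.0095,0,0,0,0,0],[-0.0026,-0.0092,0,0,0,0,0],[-0.004,-0.0087,0,0,0,0,0],[-0.0053,-0.008,0,0,0,0,0],[-0.0065,-0.007,0,0,0,0,0],[-0.0076,-0.0058,0,0,0,0,0],[-0.0085,-0.0046,0,0,0,0,0]]]'; python3 pip.py
python3 -m pendant '[[[-0.009,-0.0031,0,0,0,0,0],[-0.0094,-0.0016,0,0,0,0,0],[-0.0096,-0.0003,0,0,0,0,0],[-0.0096,0,0,0,0,0,0],[-0.0096,0,0,0,0,0,0],[-0.0096,0.0003,0,0,0,0,0]]]'; python3 pip.py
python3 -m pendant '[[[-0.0094,0.0016,0,0,0,0,0],[-0.009,0.0031,0,0,0,0,0],[-0.0085,0.0046,0,0,0,0,0],[-0.0076,0.0058,0,0,0,0,0]]]'; python3 pip.py
```

```text
t: 7.85
tcp_pos: [0.6012, -0.087, 0.0677]
tool_rot: [1.0, 0.0, -0.0, -0.0]
force: [2.0, -1.0, 0.1]
finger_gap: 0.001
gripper_force: 1.0
7.9 [0.0273 0.0518] [-0.3  0.4  2.2]
t: 8.5
tcp_pos: [0.5549, -0.0826, 0.0676]
tool_rot: [1.0, 0.0, -0.001, -0.001]
force: [1.6, 1.4, 0.5]
finger_gap: -0.001
gripper_force: 1.1
8.55 [-0.0187  0.0552] [-0.   0.3  2.6]
t: 8.95
tcp_pos: [0.528, -0.0963, 0.0676]
tool_rot: [1.0, 0.0, -0.0, -0.0]
force: [0.9, 1.0, 0.6]
finger_gap: 0.002
gripper_force: 0.9
pip [373.9 270.3] 95 r 0.0349 ring rad mod 2pi 5.921
9.0 [-0.0451  0.0411] [-1.5  1.  -0.5]
```

```bash
python3 -m pendant '[[[-0.0065,0.007,0,0,0,0,0],[-0.0053,0.008,0,0,0,0,0],[-0.004,0.0087,0,0,0,0,0],[-0.0026,0.0092,0,0,0,0,0]]]'; python3 pip.py
python3 -m pendant '[[[-0.001,0.0095,0,0,0,0,0],[0,0.0096,0,0,0,0,0],[0,0.0096,0,0,0,0,0],[0.001,0.0095,0,0,0,0,0],[0.0026,0.0092,0,0,0,0,0]]]'; python3 pip.py
python3 - <<'E'
from h import *
from station import eyes
d=eyes.snapshot("wrist"); d3=eyes.snapshot("side")
cv2.imwrite("pics/w4.png",np.hstack([cv2.resize(d["pixels"],(400,300)),cv2.resize(d3["pixels"][150:240,230:370],(400,300))])[:,:,::-1])
E
```

```text
t: 9.4
tcp_pos: [0.5131, -0.1225, 0.0676]
tool_rot: [1.0, 0.0, -0.001, -0.0]
force: [-0.1, 3.1, 0.3]
finger_gap: -0.0
gripper_force: 1.5
pip [364.4 237.9] 791 r 0.0397 ring rad mod 2pi 0.205
9.45 [-0.0592  0.0144] [-2.2  0.5  0.3]
t: 9.95
tcp_pos: [0.5157, -0.1608, 0.0676]
tool_rot: [1.0, 0.0, -0.001, -0.0]
force: [-3.4, 0.7, -0.2]
finger_gap: -0.001
gripper_force: 1.5
pip [317.7 189.8] 902 r 0.0393 ring rad mod 2pi 0.968
10.0 [-0.0551 -0.0245] [-5.2 -2.8 -1.2]
```

View pics/w4.png

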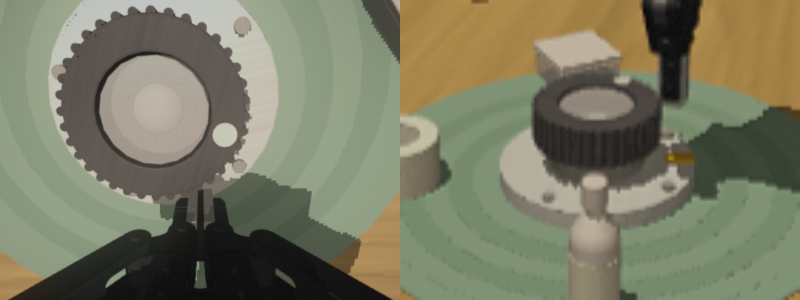

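The pip is at (225,135) in the wrist half and the finger at (200,195), with the ring at about 7.25 rad on its second lap. The side half shows the glue and box undisturbed.

```bash
python3 -m pendant '[[[0.004,0.0087,0,0,0,0,0],[0.0053,0.008,0,0,0,0,0],[0.0065,0.007,0,0,0,0,0],[0.0076,0.0058,0,0,0,0,0]]]'; python3 pip.py
python3 -m pendant '[[[0.0085,0.0046,0,0,0,0,0],[0.009,0.0031,0,0,0,0,0],[0.0094,0.0016,0,0,0,0,0],[0.0096,0.0003,0,0,0,0,0],[0.0096,0,0,0,0,0,0],[0.0096,0,0,0,0,0,0],[0.0096,-0.0003,0,0,0,0,0],[0.0094,-0.0016,0,0,0,0,0],[0.009,-0.0031,0,0,0,0,0],[0.0085,-0.0046,0,0,0,0,0],[0.0076,-0.0058,0,0,0,0,0],[0.0065,-0.007,0,0,0,0,0],[0.0053,-0.008,0,0,0,0,0]]]'; python3 pip.py
python3 - <<'E'
from h import *
from station import eyes
d3=eyes.snapshot("side")
cv2.imwrite("pics/w5.png",cv2.resize(d3["pixels"][150:240,230:370],(560,360),interpolation=cv2.INTER_CUBIC)[:,:,::-1])
E
```

```text
t: 10.5
tcp_pos: [0.5358, -0.1848, 0.0678]
tool_rot: [1.0, 0.0, 0.0, 0.001]
force: [-3.5, -1.2, 0.3]
finger_gap: -0.002
gripper_force: 1.5
pip [255. 179.] 926 r 0.0389 ring rad mod 2pi 1.596
10.55 [-0.0342 -0.048 ] [-1.7 -3.3 -2.3]
t: 11.85
tcp_pos: [0.625, -0.1665, 0.0678]
tool_rot: [1.0, 0.0, 0.0, 0.0]
force: [-0.4, -2.2, 0.4]
finger_gap: 0.002
gripper_force: 1.3
pip [151.  334.2] 261 r 0.0419 ring rad mod 2pi 3.597
11.9 [ 0.0536 -0.0272] [ 1.4 -0.9 -0. ]
```

View pics/w5.png

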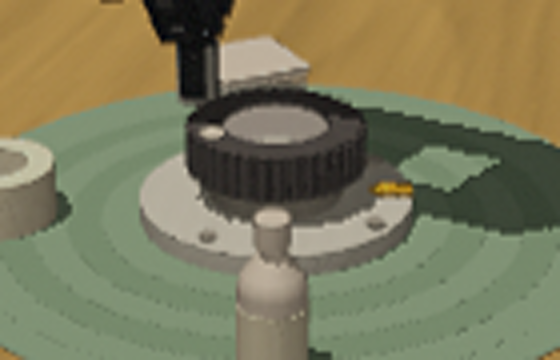

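The side crop shows the pip at (210,132) on the +x rim and the finger behind it. The ring is at about 9.88 rad, with around 2.7 rad to go.

```bash
python3 -m pendant '[[[0.004,-0.0087,0,0,0,0,0],[0.0026,-0.0092,0,0,0,0,0],[0.001,-0.0095,0,0,0,0,0],[0,-0.0096,0,0,0,0,0],[0,-0.0096,0,0,0,0,0],[-0.001,-0.0095,0,0,0,0,0],[-0.0026,-0.0092,0,0,0,0,0],[-0.004,-0.0087,0,0,0,0,0],[-0.0053,-0.008,0,0,0,0,0],[-0.0065,-0.007,0,0,0,0,0],[-0.0076,-0.0058,0,0,0,0,0],[-0.0085,-0.0046,0,0,0,0,0],[-0.009,-0.0031,0,0,0,0,0],[-0.0094,-0.0016,0,0,0,0,0]]]'; python3 pip.py
python3 -m pendant '[[[-0.0096,-0.0003,0,0,0,0,0]]]'; python3 pip.py
```

```text
t: 13.35
tcp_pos: [0.5865, -0.0825, 0.0677]
tool_rot: [1.0, -0.0, -0.0, -0.001]
force: [2.8, 4.8, 0.5]
finger_gap: -0.0
gripper_force: 2.5
13.4 [0.0124 0.056 ] [0.7 3.3 4. ]
t: 13.5
tcp_pos: [0.579, -0.0818, 0.0676]
tool_rot: [1.0, -0.001, -0.0, -0.002]
force: [3.0, 7.2, 1.6]
finger_gap: 0.0
gripper_force: 3.7
13.55 [0.0048 0.0565] [-0.6  5.1  4.8]
```

```bash
python3 -m pendant '[[[-0.0096,0,0,0,0,0,0]]]'; python3 pip.py
python3 - <<'E'
from h import *
from station import eyes
d=eyes.snapshot("wrist"); d3=eyes.snapshot("side")
cv2.imwrite("pics/w6.png",np.hstack([cv2.resize(d["pixels"],(400,300)),cv2.resize(d3["pixels"][150:240,230:370],(400,300))])[:,:,::-1])
E
```

```text
t: 13.65
tcp_pos: [0.571, -0.0816, 0.0676]
tool_rot: [1.0, -0.001, -0.001, -0.002]
force: [2.3, 6.4, 1.7]
finger_gap: 0.002
gripper_force: 4.0
13.7 [-0.003   0.0565] [0.9 5.8 4.4]
```

View pics/w6.png

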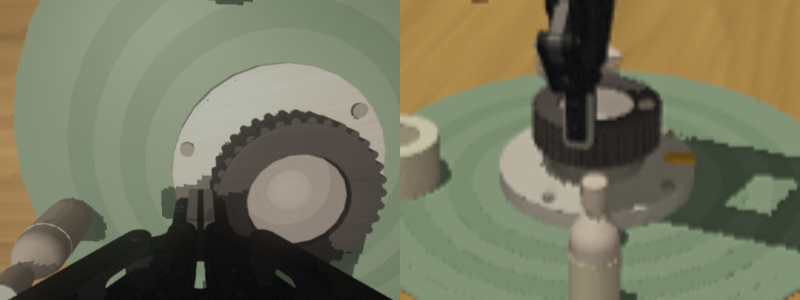

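The side half shows a shaded pip at about (645,103) on the pointer side. I'll cast that to a ring angle.

```bash
python3 - <<'E'
from h import *
from station import eyes
d=eyes.snapshot("side"); c=np.array([.572,-.138])
p=pt(d,315.75,180.9,.06)[:2]-c; print(p,((np.arctan2(p[1],p[0])-np.radians(195))%(2*np.pi)))
print(px(d,[.572-.0377,-.138-.0101,.06]), px(d,[.572-.0388,-.138+.004,.06]))
g=d["pixels"].astype(int).sum(-1)[174:190,306:324]; print(g)
E
```

```text
[-0.04036115 -0.00499424] 6.144498840535178
[315.09525629 179.89186404] [314.1282693  182.40522498]
[[210 210 206 198 195 195 215 331 292 342 393 391 397 395 392 393 393 393]
 [198 196 211 208 213 208 207 204 208 249 317 342 406 399 395 394 391 393]
 [149 154 193 200 201 197 197 212 184 179  79 195 378 383 403 396 395 395]
 [271 271 195 131  82  83  97 193  81  85  79  75  96 256 382 398 388 388]
 [413 421 362 248 129  75  92  87  90  90  88  96  77  84 191 386 375 382]
 [404 410 412 411 295 125  69  90 114 116 137 135 103  84 144 356 370 366]
 [403 406 402 404 408 288  62 128 215 218 249 249 175 101  80 200 380 370]
 [403 402 403 404 409 368  76 192 280 271 279 279 262 125  93 214 391 380]
 [404 405 406 412 377 214  81 137 230 211 213 223 168  87  95 223 412 398]
 [409 395 390 371 219  77  86  85  90  89  85  84  87  90 104 218 414 398]
 [377 296 220  78  81  82  93  97  98  91 101  98 109  96 114 225 403 395]
 [ 69  71  82  89  91  92  92  96 107 100 108 103 120 105 135 266 379 373]
 [ 89  88  93  95  98  98  93  98 107 101 109 103 114 103 125 258 374 367]
 [ 97  99 101  99 101 110 108 108 107  95 109 106 115 105 129 269 388 369]
 [103 115 109 117 113 107 102 109 123  89 115 105 117 102 136 306 419 384]
 [ 97 108 108 114 110 123 106 112 115  91 120 102 118 100 137 295 402 367]]
```

The ring is at about 12.43 rad. I'll add a last 6 mm stroke, then retreat radially and lift clear.

```bash
python3 -m pendant '[[[-0.0075,0,0,0,0,0,0],[0,0,0,0,0,0,0],[0,-0.01,0,0,0,0,0],[0,-0.015,0,0,0,0,0],[0,0,-0.05,0,0,0,0],[0,0,-0.05,0,0,0,0],[0,0,-0.05,0,0,0,0],[-0.05,0,0,0,0,0,0],[-0.05,0,0,0,0,0,0],[-0.05,0,0,0,0,0,0],[0,0,0,0,0,0,0],[0,0,0,0,0,0,0]]]'; python3 pip.py
python3 - <<'E'
from h import *
from station import eyes
d=eyes.snapshot("wrist"); d3=eyes.snapshot("side")
cv2.imwrite("pics/w7.png",np.hstack([cv2.resize(d["pixels"],(400,300)),cv2.resize(d3["pixels"][130:250,190:370],(400,300))])[:,:,::-1])
E
```

```text
t: 15.05
tcp_pos: [0.4449, -0.0631, 0.1878]
tool_rot: [1.0, 0.0, -0.0, 0.0]
force: [1.4, 0.8, -0.1]
finger_gap: -0.002
gripper_force: 0.0
pip [405.7  76.1] 330 r 0.0392 ring rad mod 2pi 6.198
15.1 [-0.1256  0.0744] [-0.3 -0.4 -1.2]
```

View pics/w7.png

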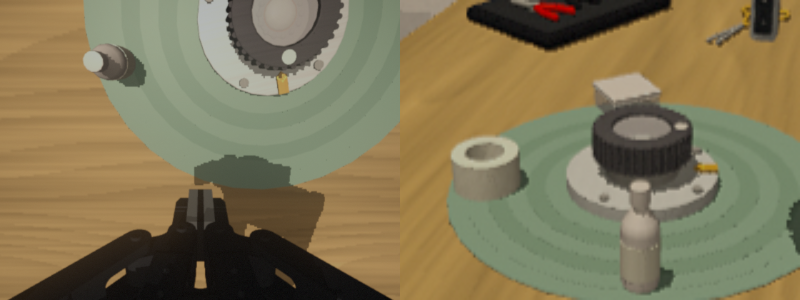

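The pip at (288,57) lines up with the pointer at (283,85). The ring is within 0.1 rad of the target, the loose parts are undisturbed and the hand is clear.

```bash
python3 -c "
from station import job; print(job.sign_off())"
```

```text
the job is handed in; nothing more can be done
None
```

I turned the ring counterclockwise to the first pip–pointer meeting and two full turns beyond. It stopped with the pip about 0.09 rad (5°) short of the pointer, inside the 0.3 rad tolerance; the hand is clear, the loose parts look unmoved in the last pictures, and the job is handed in at about 15 s (no verdict was returned).

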